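# Stack the cartons on the transfer trolley and roll it home

### The arm

A 6-joint arm with a two-finger parallel gripper is mounted at the origin on the work surface. World frame = base frame: x ahead of the robot, y to its left, z up, the work surface at z = 0. Lengths are in m, angles in degrees, forces in N, time in s.
With the tool pointing down it reaches from about 0.3 to 0.875 m from the base axis. Payload 6.4 kg.
Tool frame: the origin (TCP) lies midway between the tips of the shut fingers; the grasp point (between the pads) lies 19 mm behind it (robot.grip_depth is the distance from the TCP to the grasp point, in m); x points along the fingers, z is the direction in which the jaws open and shut, and the axes are right-handed (so a half turn about x gives the same grasp; the last joint's range is limited). The gripper opens to 85 mm and grips with 20 to 120 N. Pads are 22 mm wide; open, the fingers measure 114 mm over their backs; the gripper's body (76 mm by 85 mm) begins 54 mm behind the grasp point. The pads swing forward as they close: fully open they stand 13 mm farther back than shut.
Start: joints at [-83.497, 10.359, 92.074, -0, 77.567, -11.82], TCP at [0.181, -0.546, 0.231] pointing down, gripper open.
Joint ranges: [-171.53, 171.53], [-51.25, 118.39], [17.06, 147.69], [-65.23, 245.23], [0, 150.52], [-178.68, 178.68]. Speed limits (degrees/s): [147.25, 147.25, 172.46, 180, 180, 180].

### API

Orientations are given as a 3x3 rotation matrix whose columns are the frame's x, y, z axes.
In Python, from rig import robot gives the robot as it stands. The module is installed in compiled form; this text tells all that it offers. Calls block until the motion is done:
- robot.movep(position, orientation): joint-space move of the TCP to a pose.
- robot.move_l(position, frame=None, vel=0.15, threshold=None): straight line of the TCP; frame=None keeps the orientation; vel is the mean speed in m/s. With threshold (N) it stops when the force on the tool has changed by that much, and returns True; else False.
- robot.set_joints(angles): joint-space move.
- robot.open() and robot.grab(grip_force=None): open the fingers fully, or close them until they stop; grip_force is the grip in N (None keeps the last).
- robot.pause(seconds).
- robot.ik(position, orientation): joint angles nearest the present ones, or None.
- robot.get_state(): the state.
- robot.read_camera(name): name is "scene" or "top" or "wrist"; returns the picture (480x640x3 uint8, red, green, blue); there is no depth.
- robot.camera_params(name): a dict with "mtx" (3x3 intrinsics, pixels), "position" and "orientation" of the camera in the world; the wrist camera has in their place "tool_from_camera" (4x4, takes a point from camera to tool coordinates, whose origin is the TCP and whose axes are the tool frame's). Camera axes: x right, y up, looking along -z (the intrinsics and any distortion apply to the point x, -y, -z); pixel columns grow to the right and rows downward; lengths in m; the calibration is good to about 2 mm. A picture is of the moment at which its call begins: read the wrist's pose just before it. camera_params takes no time and is no camera call.
A pose or a line that the arm cannot do raises robot.Unreachable and nothing moves.
- robot.hand_in(): hands the job in, once; it reports no verdict.
The state is a dict: "time_s": time; "qpos": joint angles; "qvel": joint speeds; "joint_efforts": joint torques, N m; "position": TCP position; "orientation": TCP orientation; "contact_force": force on the tool from outside, world axes, zero at the start; "moment": the same for the moment, N m; "opening": finger opening in m.
Only numpy, scipy, OpenCV 4.12 (cv2) and the standard library are available. Lean on these libraries where they do the work, as an engineer would, in place of code of your own. Each camera call takes 0.05 s, during which the arm holds its last target. There are 200 camera calls.

### The job

Build the order on the little blue trolley: set the black case on the brown carton that already stands there, then the white carton on the black case, each laid down gently (not dropped) lying flat and square with its edges lined up with the one below. Then roll the loaded trolley gently along its track until it is fully home against the orange end stop, the column still standing square; leave the brown carton in its place on the deck, let go of everything, and leave the other things on the bench where they are.

Things in the scene. Friction and masses are not known exactly. Their poses are not given: they have to be found in the camera images.
- base_carton: brown cardboard carton with a tape strip and a white label, 64 x 130 x 50 mm (x, y, z), loose, 0.36 to 0.59 kg, standing on the trolley deck, long side roughly along the track. Its origin is the centre of its underside, x across the short side, y along the long side, z up. It is the bottom of the column.
- black_case: black closed case with a grey tape strip, a small white label and brown rectangles on its long sides, 64 x 130 x 45 mm (x, y, z), loose, 0.28 to 0.46 kg, lying flat on the bench to the left or the right of the track. Its origin is the centre of its underside, x across the short side, y along the long side, z up. Either way round on the column is right.
- white_carton: white closed carton with a small blue label, 64 x 130 x 45 mm (x, y, z), loose, 0.22 to 0.37 kg, lying flat on the bench on the other side of the track. Its origin is the centre of its underside, x across the short side, y along the long side, z up. Either way round on the column is right.
- trolley (a joint): travel of the blue trolley along its track in m: 0 at the end away from the stop, 0.14 fully home against the orange end stop; it starts at 0, needs about 2.5 N to move (6 N more per m/s) and stays where it is left.
- trolley_deck (a point): point on top of the trolley's blue deck (deck 110 x 240 mm, 13 mm thick, top 35 mm above the bench, carried on a flat grey track 130 x 400 mm) near where the brown carton stands. Its y axis points along the track towards the orange end stop, the way the trolley rolls; z up. The deck reaches 75 mm ahead of this point and 165 mm behind it. The orange end stop is 120 mm wide and 35 mm high.
- trolley_handle (a point): middle of the level grip bar of the trolley's upright push handle, at the trailing end of the deck, 153 mm behind trolley_deck and 190 mm above the bench. The bar is 90 mm long, across the track (along x of this point), with a black rubber sleeve 15 mm thick and 60 mm long in its middle, on two brass posts 12 mm thick at its ends; y points the way the trolley rolls. Rigid; can be pinched from above or pushed.
- stray_carton: bystander: brown carton 90 x 110 x 80 mm, loose, standing on the bench; origin at the centre of its underside
- tape_roll: bystander: brown roll of tape lying flat, 100 mm across, 48 mm high, loose; origin at the centre of its underside
- tape_dispenser: bystander: red desk tape dispenser, 60 x 160 mm, 95 mm high, loose; origin at the centre of its underside
- scanner: bystander: grey and black hand scanner lying down, 50 x 180 x 40 mm, loose; origin on its underside near the middle
- mug: bystander: blue mug, 80 mm across, 90 mm high, loose; origin at the centre of its underside
Mind the look-alikes: they are no part of the job. Leave any purple or yellow look-alike of the base_carton alone.

How it is judged:
By the outcome, as a careful person would: the job done as asked, in the order asked, and still so for the second after the job is handed in, with the robot touching nothing.
It also fails if it takes over 70 s, if anything falls off the work surface, if the arm or the gripper's body presses on something with over 40 N, if the wrist force passes 120 N, or if a joint passes its speed limit or range.

## Working session

There is one attempt and no reset: what is moved stays moved. The work goes in short steps, each a Python script; the robot and the scene stay as the last script left them, time stands still between calls to the robot, and variables do not carry over. Pictures are saved under pics/ and viewed, about 8 in all and at most 12, crops included, and the job is handed in when it is done.

```bash
mkdir -p pics
python3 - <<'E'
from rig import robot
import cv2
for n in("top","scene"):
    im=robot.read_camera(n); cv2.imwrite(f"pics/{n}0.png",im[:,:,::-1])
    p=robot.camera_params(n); print(n,p)
print(robot.camera_params("wrist"))
print(robot.get_state())
E
```

```text
top {'mtx': array([[612.27751504,   0.        , 327.71183562],
       [  0.        , 612.27751504, 238.19724558],
       [  0.        ,   0.        ,   1.        ]]), 'position': array([ 0.2523042 , -0.00676718,  1.55106459]), 'orientation': array([[ 0.01271666,  0.99034786, -0.13801957],
       [-0.99990464,  0.0118514 , -0.00708914],
       [-0.00538499,  0.13809656,  0.99040413]])}
scene {'mtx': array([[435.9059866 ,   0.        , 320.05130086],
       [  0.        , 435.9059866 , 236.60065138],
       [  0.        ,   0.        ,   1.        ]]), 'position': array([1.2501658 , 0.26403218, 0.76987202]), 'orientation': array([[-0.29227745, -0.56853267,  0.76898927],
       [ 0.95622617, -0.18578779,  0.22608498],
       [ 0.01433212,  0.8014072 ,  0.59794739]])}
{'mtx': array([[345.85174717,   0.        , 319.32328444],
       [  0.        , 345.85174717, 241.08068593],
       [  0.        ,   0.        ,   1.        ]]), 'tool_from_camera': array([[-2.18432218e-04,  2.75590195e-01, -9.61275193e-01,
        -1.41760327e-01],
       [-5.36488916e-04,  9.61275045e-01,  2.75590274e-01
[... 287 characters left out ...]
698306e-03,
        7.75668118e+01, -1.18193605e+01]), 'qvel': array([ 0.04565222, -0.03359078, -0.10729512,  0.0558628 , -0.14477704,
        0.06427495]), 'joint_efforts': array([ 2.63260954e-04, -4.45876372e+01, -3.52238095e+01, -3.17632739e-04,
        4.10350083e-03,  3.33667106e-05]), 'position': array([ 0.18071252, -0.54535006,  0.2304769 ]), 'orientation': array([[-1.47394308e-04,  9.49318319e-01,  3.14316254e-01],
       [ 1.56558396e-03,  3.14316092e-01, -9.49317093e-01],
       [-9.99998764e-01,  3.52164549e-04, -1.53256593e-03]]), 'contact_force': array([0.07547404, 0.2099565 , 0.18038612]), 'moment': array([ 0.00223582, -0.03576727,  0.04267523]), 'opening': 0.08547823169169279}
```

View pics/top0.png

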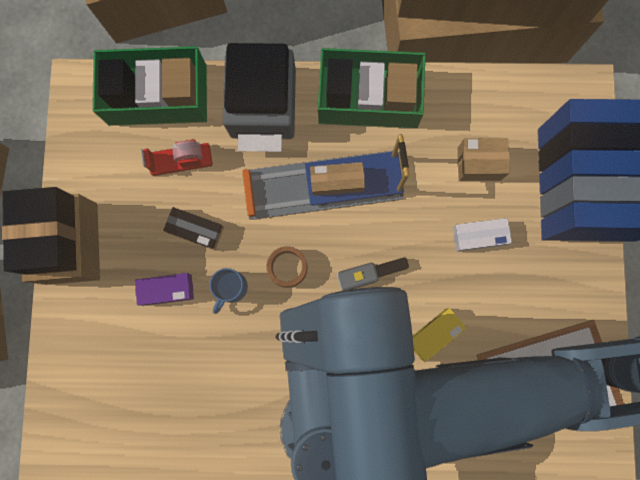

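View pics/scene0.png

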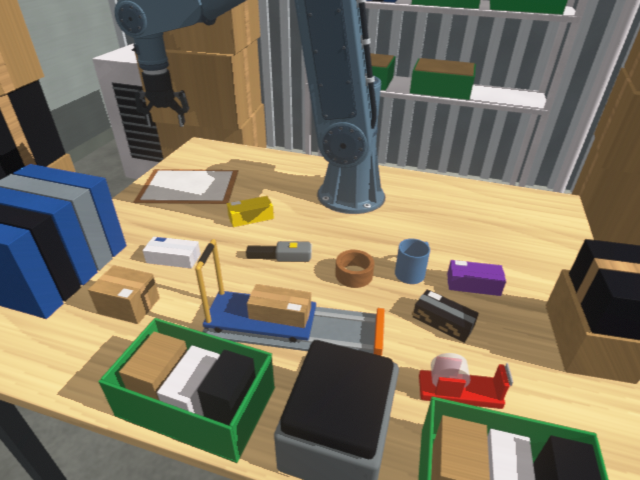

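```bash
python3 - <<'E'
import cv2
im=cv2.imread("pics/top0.png")[120:265,140:520]
cv2.imwrite("pics/crop0.png",cv2.resize(im,(798,305),interpolation=cv2.INTER_CUBIC))
E
cat > h.py <<'E'
import numpy as np,cv2
from rig import robot
def Rz(a): c,s=np.cos(a),np.sin(a); return np.array([[c,-s,0],[s,c,0],[0,0,1.]])
def cam(n,st=None):
    p=robot.camera_params(n)
    if n!="wrist": return p["mtx"],np.array(p["position"]),np.array(p["orientation"])
    T=p["tool_from_camera"]; R=np.array(st["orientation"])
    return p["mtx"],np.array(st["position"])+R@T[:3,3],R@T[:3,:3]
def back(c,uv,z):
    K,P,R=c; uv=np.atleast_2d(uv).astype(float)
    d=np.c_[(uv[:,0]-K[0,2])/K[0,0],-(uv[:,1]-K[1,2])/K[1,1],-np.ones(len(uv))]@R.T
    return P+d*((z-P[2])/d[:,2])[:,None]
def proj(c,X):
    K,P,R=c; d=(np.atleast_2d(X)-P)@R
    return np.c_[K[0,0]*d[:,0]/-d[:,2]+K[0,2],-K[1,1]*d[:,1]/-d[:,2]+K[1,2]]
def toolR(a,flip=False):
    "tool down, jaws (tool z) along yaw a"
    z=np.array([np.cos(a),np.sin(a),0])*(-1 if flip else 1); x=np.array([0,0,-1.])
    return np.c_[x,np.cross(z,x),z]
def rect(pts):
    "4 corners (in order) -> centre, long-side yaw, sizes"
    p=pts[:,:2]; e=[p[1]-p[0],p[2]-p[3],p[2]-p[1],p[3]-p[0]]
    a=(e[0]+e[1])/2; b=(e[2]+e[3])/2
    l,s=(a,b) if np.hypot(*a)>np.hypot(*b) else (b,a)
    return p.mean(0),np.degrees(np.arctan2(l[1],l[0]))%180,np.hypot(*s),np.hypot(*l)
E
```

```text
(no output)
```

View pics/crop0.png

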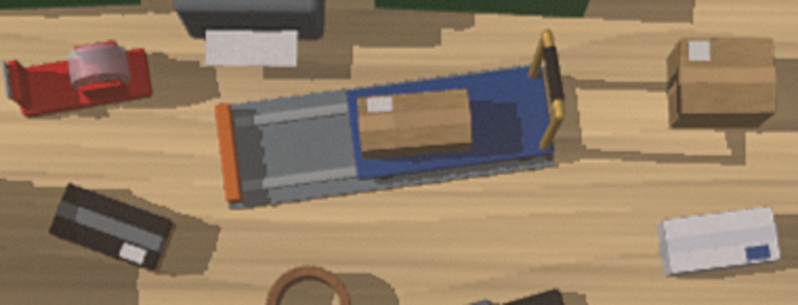

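Run:
```python
from h import *
c=cam("top")
D=dict(base=([(357,97),(468,90),(470,146),(361,152)],.085),black=([(70,184),(170,225),(153,270),(50,230)],.045),white=([(663,222),(773,208),(777,257),(668,273)],.045),
 deck=([(347,91),(545,66),(552,157),(358,180)],.035),track=([(230,103),(545,66),(555,165),(235,208)],.02))
for n,(p,z) in D.items():
    q=np.array(p)/2.1+[140,120]; print(n,rect(back(c,q,z)))
for n,uv in dict(h1=(548,48),h2=(562,105),hp1=(547,32),hp2=(562,118)).items():
    print(n,back(c,np.array(uv)/2.1+[140,120],.19))
```

```text
base (array([ 0.60660713, -0.0174878 ]), np.float64(94.11759781650424), np.float64(0.06641139434228321), np.float64(0.12863266127656983))
black (array([0.48340201, 0.34082745]), np.float64(68.96233461849131), np.float64(0.05828781962276918), np.float64(0.13145722593667095))
white (array([ 0.47668664, -0.38130022]), np.float64(98.53625813273962), np.float64(0.059818277586294766), np.float64(0.13110739720342682))
deck (array([ 0.61659905, -0.06199219]), np.float64(97.79832553737266), np.float64(0.11162640992556506), np.float64(0.23844025153335857))
track (array([0.60453408, 0.00927567]), np.float64(97.99155441914863), np.float64(0.12724427795487173), np.float64(0.3895771568954894))
h1 [[ 0.66467811 -0.16213318  0.19      ]]
h2 [[ 0.60101759 -0.17706885  0.19      ]]
hp1 [[ 0.68272918 -0.16110868  0.19      ]]
hp2 [[ 0.58657189 -0.17699241  0.19      ]]
```

Run:
```python
from h import *
import pickle
out=[];S={}
for n,p,a,z in(("white",(.477,-.381),8.5,.045),("base",(.607,-.017),6,.085),("black",(.483,.341),-21,.045)):
    R=toolR(np.radians(a)); pos=[*p,.26]
    robot.movep(pos,R); robot.pause(.3); st=robot.get_state(); im=robot.read_camera("wrist")
    c=cam("wrist",st); uv=proj(c,[*p,z])[0]; S[n]=(c,im,uv)
    o=np.clip(uv-[133,90],[0,0],[640-266,300]).astype(int)
    cr=im[o[1]:o[1]+180,o[0]:o[0]+266,::-1]; 
    cv2.imwrite(f"pics/w_{n}.png",im[:,:,::-1])
    out.append(cv2.resize(cr,(798,540),interpolation=cv2.INTER_CUBIC)); print(n,o,uv,st["time_s"],st["qpos"].round(1))
    cv2.imwrite(f"pics/c_{n}.png",out[-1])
pickle.dump(S,open("S.pkl","wb"))
```

```text
white [187 121] [320.47293899 211.13665176] 1.6833 [-49.8  13.6  84.9  -0.   81.5 -58.2]
base [186 129] [319.9273844  219.01505766] 3.475 [-12.9  13.2  85.4  -0.   81.4 -18.8]
black [186 121] [319.23878135 211.0133489 ] 5.2417 [23.7 11.1 87.8 -0.  81.1 44.7]
```

View pics/c_white.png

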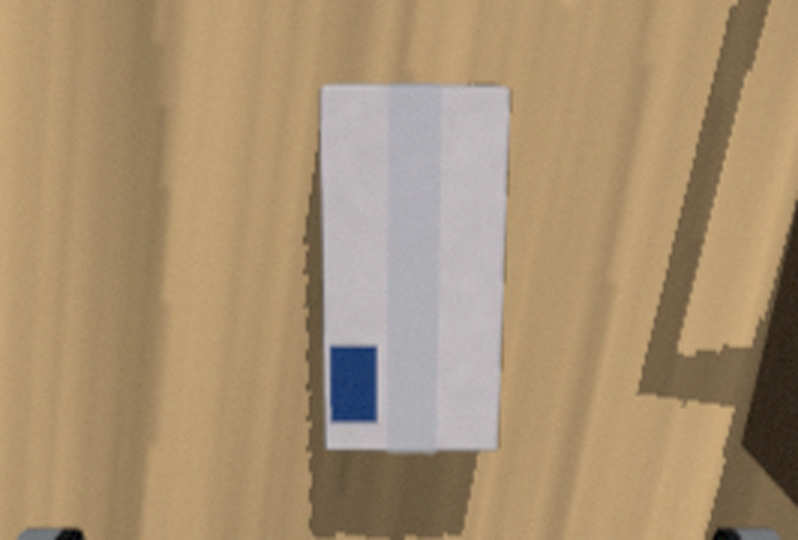

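View pics/c_base.png

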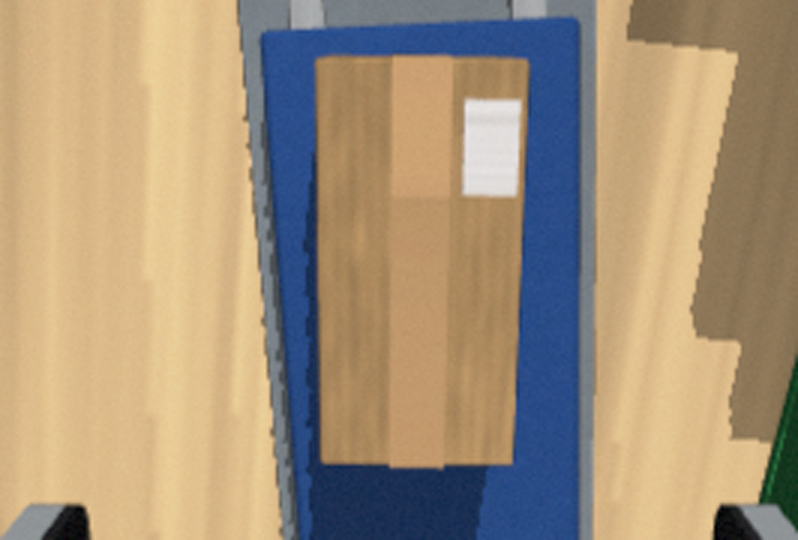

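View pics/c_black.png

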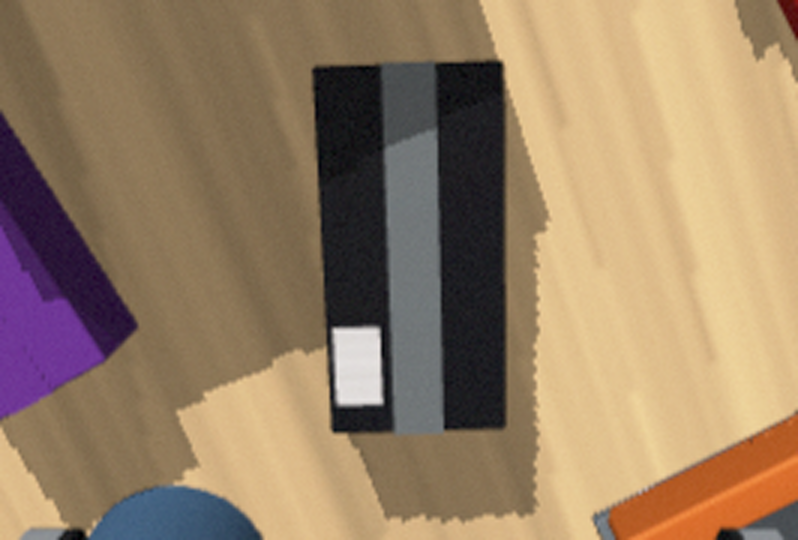

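Run:
```python
from h import *
import pickle
S=pickle.load(open("S.pkl","rb"))
D=dict(white=([(321,87),(509,88),(498,450),(327,449)],.045,(187,121)),base=([(316,58),(529,59),(513,464),(321,464)],.085,(186,129)),black=([(314,67),(502,62),(505,429),(333,432)],.045,(186,121)),)
for n,(p,z,o) in D.items():
    q=(np.array(p)+.5)/3-.5+o; r=rect(back(S[n][0],q,z)); print(n,r)
q=(np.array([(262,32),(580,18),(580,480),(290,480)])+.5)/3-.5+(186,129)
X=back(S["base"][0],q,.035); print(X, rect(X))
for a,b in((1,2),(0,3)): d=X[a]-X[b]; print(np.degrees(np.arctan2(d[1],d[0])))
d=X[1]-X[0]; print("front edge perp",np.degrees(np.arctan2(d[1],d[0]))+90)
```

```text
white (array([ 0.48155315, -0.38244847]), np.float64(98.22639949521195), np.float64(0.06259565487794379), np.float64(0.12832923073483074))
base (array([ 0.61226311, -0.01688151]), np.float64(95.41799755226991), np.float64(0.06299401905247787), np.float64(0.1288952851047309))
black (array([0.48906666, 0.34416695]), np.float64(70.80737440995881), np.float64(0.062439348738778225), np.float64(0.12838092535443174))
[[ 0.55216006  0.04958533  0.035     ]
 [ 0.65873943  0.06515498  0.035     ]
 [ 0.68410116 -0.10217265  0.035     ]
 [ 0.57368496 -0.11359423  0.035     ]] (array([ 0.6171714 , -0.02525664]), np.float64(98.07425436692105), np.float64(0.10933389655526636), np.float64(0.16690817089788823))
98.6186797366413
97.51446210005666
front edge perp 98.3112667823003
```

```bash
cat >> h.py <<'E'
H=.012
def pick(xy,a,f=45):
    R=toolR(np.radians(a))
    robot.movep([*xy,.12],R); robot.move_l([*xy,H],vel=.08)
    robot.grab(f); robot.pause(.2); print("opening",robot.get_state()["opening"])
    robot.move_l([*xy,H+.03],vel=.05); robot.move_l([*xy,.26],vel=.2)
def place(xy,a,z):
    R=toolR(np.radians(a))
    robot.movep([*xy,.27],R); robot.move_l([*xy,z+H+.02],vel=.12); robot.pause(.3)
    robot.move_l([*xy,z+H+.004],vel=.03)
    hit=robot.move_l([*xy,z+H-.004],vel=.01,threshold=2.5); s=robot.get_state()
    print("hit",hit,s["position"],s["contact_force"],s["time_s"])
    robot.pause(.2); robot.open(); robot.pause(.2)
    robot.move_l([*xy,z+H+.06],vel=.08)
def look(xy,a,h,tag,z):
    R=toolR(np.radians(a)); robot.move_l([*xy,h],vel=.2) ; robot.pause(.3)
    st=robot.get_state(); im=robot.read_camera("wrist"); c=cam("wrist",st); uv=proj(c,[*xy,z])[0]
    o=np.clip(uv-[133,90],[0,0],[374,300]).astype(int)
    cv2.imwrite(f"pics/c_{tag}.png",cv2.resize(im[o[1]:o[1]+180,o[0]:o[0]+266,::-1],(798,540),interpolation=cv2.INTER_CUBIC))
    import pickle; pickle.dump((c,o,im),open(f"{tag}.pkl","wb")); print(o,st["time_s"])
def meas(tag,p,z):
    import pickle; c,o,_=pickle.load(open(f"{tag}.pkl","rb"))
    return back(c,(np.array(p)+.5)/3-.5+o,z)
E
python3 - <<'E'
from h import *
pick((.4891,.3442),-19.2)
place((.6123,-.0169),5.4,.085)
look((.6123,-.0169),5.4,.30,"black2",.13)
E
```

```text
opening 0.06329824388568306
hit True [ 0.61241403 -0.01692536  0.09768148] [-0.01723956 -0.47160501  5.23330868] 14.2417
[188 131] 17.0833
```

View pics/c_black2.png

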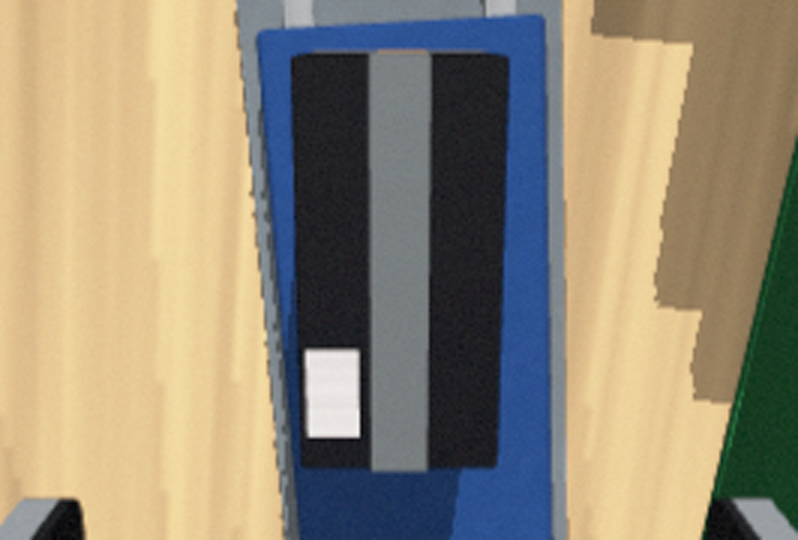

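Run:
```python
from h import *
import pickle
X=meas("black2",[(293,55),(509,56),(497,467),(303,467)],.13); print(rect(X))
F=meas("black2",[(400,51)],.085); B=meas("black2",[(400,55)],.13); print("base front",F,"black front",B)
c,o,im=pickle.load(open("black2.pkl","rb"))
# ideal black corners and base front corner projection
u=Rz(np.radians(5.4))
for nm,z in(("black",.13),("base",.085)):
    P=np.array([.6123,-.0169,z])+np.array([[-.032,.065,0],[.032,.065,0],[.032,-.065,0],[-.032,-.065,0]])@u.T
    print(nm,((proj(c,P)-o+.5)*3-.5).round(1).tolist())
```

```text
(array([ 0.61232498, -0.0167325 ]), np.float64(95.31406286689712), np.float64(0.06264781769583769), np.float64(0.12867599736953292))
base front [[0.60600535 0.04793844 0.085     ]] black front [[0.60607713 0.04744224 0.13      ]]
black [[290.0, 53.8], [511.1, 53.7], [499.0, 469.5], [301.3, 469.2]]
base [[303.9, 51.5], [497.2, 51.4], [487.8, 420.0], [312.6, 419.7]]
```

Run:
```python
from h import *
robot.movep([.4816,-.3825,.26],toolR(np.radians(8.2)))
pick((.4816,-.3825),8.2)
place((.6123,-.0168),5.4,.13)
look((.6123,-.0168),5.4,.33,"white2",.175)
robot.move_l([.6123,-.0168,.33])
im=robot.read_camera("scene"); cv2.imwrite("pics/scene2.png",cv2.resize(im[200:370,170:410,::-1],(768,544)))
```

```text
opening 0.0635429815162608
hit True [ 0.61248069 -0.01680451  0.14270215] [0.31827001 0.34013986 5.20495467] 27.175
[187 135] 29.9333
```

View pics/c_white2.png

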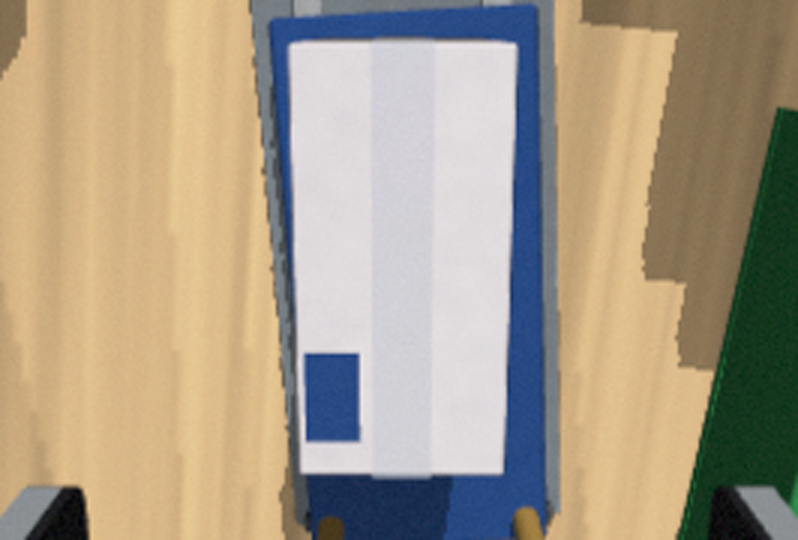

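View pics/scene2.png

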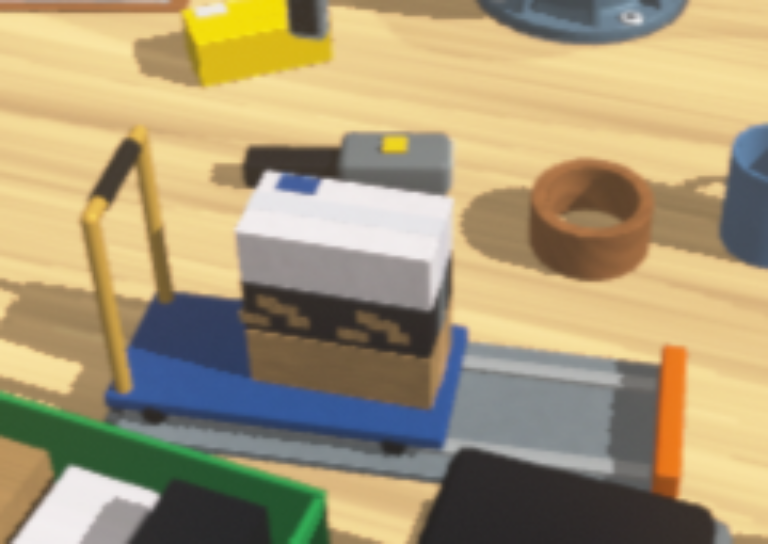

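Run:
```python
from h import *
print("white",rect(meas("white2",[(290,42),(517,43),(503,473),(302,473)],.175)))
a=np.radians(8.2); R=toolR(a); u=np.array([-np.sin(a),np.cos(a),0])
P0=np.array([.638,-.168,.165])
robot.grab(20)
s=P0-.05*u; robot.movep([s[0],s[1],.33],R); robot.move_l(s,vel=.15); robot.pause(.2)
hit=robot.move_l(s+.045*u,vel=.02,threshold=1.5); st=robot.get_state(); p=np.array(st["position"])
print("contact",hit,(p-P0)@u,st["contact_force"],st["time_s"])
if hit:
    h=robot.move_l(p+.130*u,vel=.04,threshold=10); st=robot.get_state(); print(h,(np.array(st["position"])-p)@u,st["contact_force"])
    if not h:
        robot.pause(.2); h=robot.move_l(p+.155*u,vel=.012,threshold=7); st=robot.get_state(); print(h,(np.array(st["position"])-p)@u,st["contact_force"],st["time_s"])
```

```text
white (array([ 0.61224205, -0.01616166]), np.float64(95.31284385215518), np.float64(0.062352730176774264), np.float64(0.1287207581955722))
contact True -0.01744230711618191 [-0.28390541 -0.09836162 -0.11920159] 34.8083
False 0.12995789544594186 [-1.7432753  -2.22287217 -0.30358612]
True 0.1392316164876139 [ 1.1122559  -1.08618612  1.70742861] 39.4583
```

Run:
```python
from h import *
a=np.radians(8.2); u=np.array([-np.sin(a),np.cos(a),0])
p=np.array(robot.get_state()["position"])
h=robot.move_l(p+.01*u,vel=.01,threshold=9); s=robot.get_state(); q=np.array(s["position"]); print(h,(q-p)@u,s["contact_force"])
robot.pause(.3); s=robot.get_state(); q=np.array(s["position"]); print((q-p)@u,s["contact_force"])
robot.move_l(q-.05*u,vel=.06); robot.move_l([*(q-.05*u)[:2],.34],vel=.2)
b=np.array([.6123,-.0168,0])+.14*u; b[2]=.34
robot.movep(b-[0,0,0],toolR(np.radians(5.4))); robot.open()
look(b[:2],5.4,.34,"end",.175); print(b)
im=robot.read_camera("scene"); cv2.imwrite("pics/scene3.png",cv2.resize(im[200:370,170:410,::-1],(768,544)))
```

```text
True -7.854454839999241e-05 [ 0.9716666  -1.36802868  1.30003506]
-0.00010625277170091615 [ 0.9257266  -1.86178017  0.65899635]
[186 132] 44.4667
[0.59233195 0.12176867 0.34      ]
```

View pics/scene3.png

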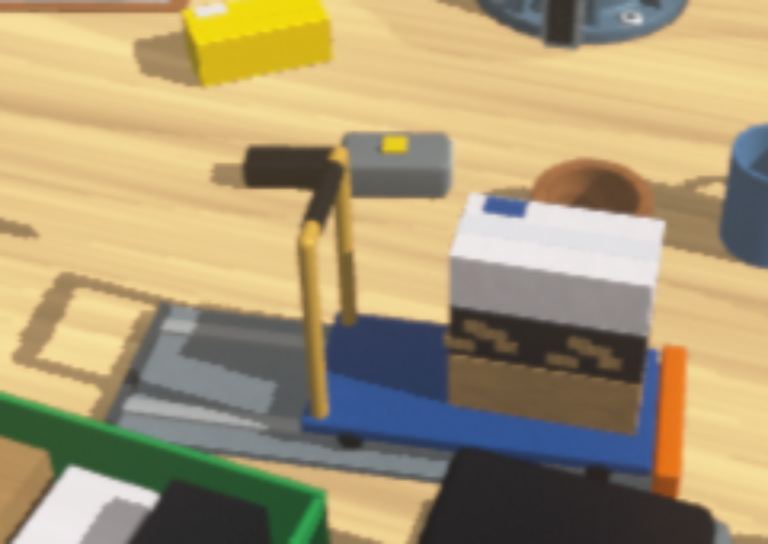

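View pics/c_end.png

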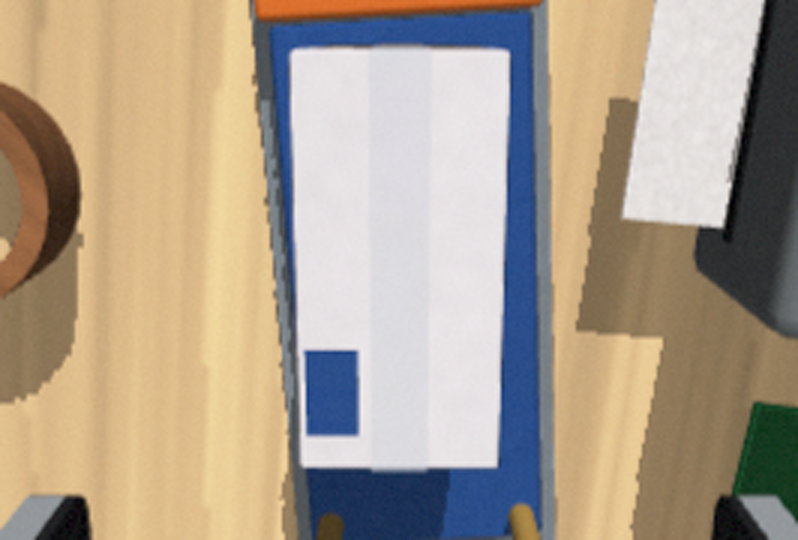

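Run:
```python
from h import *
import pickle
print(rect(meas("end",[(291,48),(510,49),(498,467),(302,467)],.175)))
c,o,im=pickle.load(open("end.pkl","rb")); print(o)
for u in(285,320,350): print(u,[tuple(int(k) for k in im[v,u]) for v in range(131,145)])
```

```text
(array([0.59159781, 0.12240466]), np.float64(95.2908318685592), np.float64(0.06260672184604758), np.float64(0.1292501768709176))
[186 132]
285 [(222, 116, 50), (222, 114, 50), (219, 111, 49), (219, 110, 44), (214, 107, 43), (191, 98, 40), (143, 70, 25), (102, 64, 46), (72, 70, 70), (51, 73, 116), (49, 85, 151), (48, 82, 148), (45, 81, 145), (43, 80, 144)]
320 [(220, 112, 47), (218, 113, 48), (216, 109, 46), (195, 100, 42), (149, 76, 32), (107, 66, 46), (69, 66, 70), (47, 69, 113), (47, 83, 148), (46, 80, 143), (42, 77, 140), (42, 78, 140), (42, 78, 143), (46, 81, 146)]
350 [(218, 112, 47), (201, 101, 39), (162, 83, 33), (117, 65, 37), (86, 77, 71), (63, 80, 113), (44, 82, 147), (47, 81, 144), (43, 80, 142), (41, 78, 142), (44, 80, 141), (45, 82, 142), (41, 78, 139), (44, 78, 144)]
```

```bash
python3 -c "
from rig import robot
robot.pause(.5); print(robot.get_state()['time_s']); print(robot.hand_in())"
```

```text
45.0667
the job is handed in; nothing more can be done
None
```

The order is built on the trolley, the trolley is rolled home against the orange stop, and the job was handed in at about 45 s of the 70 s allowed. The robot was clear of everything at the time.

- **Stacking:** I set the black case on the brown carton, then the white carton on the case. Each was lowered slowly until it touched, within 1 mm of the expected height, and then released. Wrist-camera checks put each within about 1 mm and 0.2° of the one below.
- **Rolling:** I pushed the handle with shut fingers at about 0.04 m/s, slowing to about 0.012 m/s at the end, then backed off. In the camera the column moved 140 mm and kept its angle (95.3° before and after). It still looked square, with the brown carton still under it.
- **Home at the stop:** I pushed again, and the force rose 9 N with no movement, against about 2.5 N needed to roll the trolley.

**Less certain:**
- The finger travel from first contact came to 139.2 mm, not 140 mm.
- The force readings just after each stop were only 1–2 N.
- The last wrist picture shows a dark line one or two pixels wide (about 1–2 mm) between deck and stop. I took this as the stop's shaded face, but it does not rule out a gap of about 1 mm.

I did not re-measure the bystander objects at the end. The ones in the final pictures showed no movement.

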